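Open the recessed oxygen stop valve with the forked key

ROBOT

A 6-joint arm with a two-finger parallel gripper is mounted at the origin on a cart in front of the work surface, level with it; the furniture and walls round the work are solid. World frame = base frame: x ahead of the robot, y to its left, z up, the work surface at z = 0. Lengths are in m, angles in rad, forces in N, time in s.
With the tool pointing down it reaches from about 0.25 to 0.775 m from the base axis. Payload 4 kg.
Tool frame: the origin (TCP) lies between the finger pads; the fingertips stand 22 mm ahead of it and the grasp point (between the pads) lies 3 mm ahead of it; z points along the fingers, y is the direction in which the jaws open and shut (so a half turn about z gives the same grasp; the last joint's range is limited). The gripper opens to 85 mm and grips with 20 to 120 N. Pads are 22 mm wide; open, the fingers measure 114 mm over their backs; the gripper's body (76 mm by 85 mm) begins 54 mm behind the grasp point. The pads swing forward as they close: fully open they stand 13 mm farther back than shut.
Start: joints at [1.137, 0.087, 1.371, -0, 1.684, -0.103], TCP at [0.179, 0.52, 0.253] pointing down, gripper open.
Joint ranges: [-3.1, 3.1], [-0.76, 2.03], [0.27, 2.55], [-1.08, 4.22], [0.17, 2.65], [-2.57, 2.57]. Speed limits (rad/s): [2.79, 2.79, 3.14, 3.14, 3.14, 3.14].

INTERFACE

Orientations are given as a rotation vector (axis times angle).
In Python, from plant import robot, vision gives the robot as it stands. Calls block until the motion is done:
- robot.move_ptp(position, orientation): joint-space move of the TCP to a pose.
- robot.line_to(position, speed=0.15, orientation=None, stop_force=None): straight line of the TCP; orientation=None keeps the orientation; speed is the mean speed in m/s. With stop_force (N) it stops when the force on the tool has changed by that much, and returns True; else False.
- robot.movej(angles): joint-space move.
- robot.set_gripper(opening): finger opening in m; the grip force is fixed at half the most; returns when the fingers have stopped.
- robot.wait(seconds).
- robot.solve_ik(position, orientation): joint angles nearest the present ones, or None.
- robot.get_obs(): the state.
- vision.capture(name): name is "side" or "top"; returns a dict with "img" (384x512x3 uint8, blue, green, red), "depth" (384x512 float32, m along the optical axis (not along the pixel's ray), 0 where there is no reading), "fx", "fy", "cx", "cy" (pixels), "pose" (4x4, takes a point from camera to world coordinates). Camera axes: x right, y up, looking along -z (the intrinsics and any distortion apply to the point x, -y, -z); pixel columns grow to the right and rows downward; lengths in m; the calibration is good to about 2 mm. A picture is of the moment at which its call begins.
A pose or a line that the arm cannot do raises robot.PlanningError and nothing moves.
- robot.job_done(): hands the job in, once; it reports no verdict.
The state is a dict: "time_s": time; "joint_positions": joint angles; "joint_vel": joint speeds; "tau": joint torques, N m; "tcp_pos": TCP position; "orientation": TCP orientation; "wrist_force": force on the tool from outside, world axes, zero at the start; "wrist_torque": the same for the moment, N m; "width": finger opening in m.
Only numpy, scipy, OpenCV 4.12 (cv2) and the standard library are available. Lean on these libraries where they do the work, as an engineer would, in place of code of your own. Each camera call takes 0.05 s, during which the arm holds its last target. There are 200 camera calls.

TASK

Open the oxygen stop valve on the worktop: its crossbar sits at the bottom of the steel guard tube, too deep for fingers. Pick up the T-handled key with the forked foot (not the shorter one with the round socket), lower its fork over the crossbar until the key stands on the tube's floor, and turn it anticlockwise, seen from above, as far as the valve goes. Let go and leave the key standing upright on the valve, and leave the other key standing where it is.

Things in the scene. Friction and masses are not known exactly. Their poses are not given: they have to be found in the camera images.
- fork_key_handle (a point): Centre of the forked key's black handle (bar 90 mm in x, 14 mm in y, 20 mm in z; grip across y). Loose steel T-key, 0.16 kg, stands upright by itself, handle centre 145 mm above its underside, 12 mm shaft. Foot: two prongs, each 36 mm long in x, 32 mm of free slot height, slot 20 mm wide and parallel to the handle (x), 34 mm over both prongs in y.
- socket_key_handle (a point): Centre of the handle of the other key, not to be used: same 90 x 14 x 20 mm black handle (x along it, z up), but shorter, 110 mm tall, and its foot is a plain round socket 36 mm across. This point is 100 mm above the worktop. Stands loose, upright. The two keys may stand in either place.
- valve_seat (a point): Centre of the guard tube's floor in the fixed valve, on the spindle axis, 12 mm above the worktop; z up, x along the 160 x 100 mm base plate to the pressure gauge (92 mm tall, 90 mm away). Tube: inside 64 mm, rim flared to 85 mm, 88 mm above this point. The seated key stands on this floor, a prong each side of the crossbar, handle centre 145 mm above this point.
- spindle (a joint): Angle of the brass crossbar (36 mm long, 8 mm thick, top 19 mm above the tube's floor, centred on the tube), rad. 0: shut, bar along the valve's x. Grows anticlockwise from above to the stop at 0.87, fully open. Starts at 0 to 0.12, stiff (0.08 N m), stays where left. With the fork aligned to the bar, the key turns about 0.3 rad freely before it drives the bar.
Things that resemble listed ones, but are neither listed nor needed, are in the scene too. What is shaped like the part that bears socket_key_handle but orange is not meant.

How it is judged:
By the outcome, as a careful person would: the job done as asked, in the order asked, and still so for the second after the job is handed in, with the robot touching nothing.
It also fails if it takes over 51 s, if anything falls off the work surface, if the arm or the gripper's body presses on something with over 40 N, if the wrist force passes 120 N, or if a joint passes its speed limit or range.

## Working session

There is one attempt and no reset: what is moved stays moved. The work goes in short steps, each a Python script; the robot and the scene stay as the last script left them, time stands still between calls to the robot, and variables do not carry over. Pictures are saved under pics/ and viewed, on a budget of 10 in all, crops included, one or two more only if the job needs it, and the job is handed in when it is done.

```bash
mkdir -p pics; cat > h.py <<'E'
import numpy as np, cv2
from plant import robot, vision
def cloud(c):
    v,u=np.mgrid[0:384,0:512]; d=c["depth"]
    p=np.stack([(u-c["cx"])/c["fx"]*d,-(v-c["cy"])/c["fy"]*d,-d,np.ones_like(d)],-1)
    w=(p@np.array(c["pose"]).T)[...,:3]; w[d==0]=np.nan
    return w
E
python3 - <<'E'
from h import *
for n in("top","side"):
    c=vision.capture(n); cv2.imwrite(f"pics/{n}0.png",c["img"]); np.savez(f"{n}0.npz",**{k:np.array(v) for k,v in c.items()})
    print(n,{k:v for k,v in c.items() if k not in("img","depth")})
print(robot.get_obs())
E
```

```text
top {'fx': 373.8400638700968, 'fy': 373.8400638700968, 'cx': 253.38147987070036, 'cy': 189.69274385872703, 'pose': array([[ 0.00680709,  0.98378117, -0.17924362,  0.39200147],
       [-0.99994726,  0.00531818, -0.00878586, -0.12335921],
       [-0.00769011,  0.17929397,  0.98376549,  0.96545255],
       [ 0.        ,  0.        ,  0.        ,  1.        ]])}
side {'fx': 347.3094982459111, 'fy': 347.3094982459111, 'cx': 261.95730860757646, 'cy': 190.08629252270347, 'pose': array([[-0.97612082,  0.10430095, -0.19055038,  0.38592832],
       [-0.21717936, -0.4499538 ,  0.86624171,  0.59873471],
       [ 0.00461097,  0.88694018,  0.46186129,  0.49669718],
       [ 0.        ,  0.        ,  0.        ,  1.        ]])}
{'time_s': 0.1, 'joint_positions': array([ 1.13691134e+00,  8.79467693e-02,  1.37208726e+00,  3.30962652e-05,
        1.68360081e+00, -1.03071011e-01]), 'joint_vel': array([ 0.00140978, -0.00144964, -0.0023151 , -0.00068663, -0.00156561,
        0.00035481]), 'tau': array([ 2.54604478e-03, -3.53013682e+01, -3.14219391e+01, -6.43991757e-05,
        7.98341527e-03,  1.08042437e-05]), 'tcp_pos': array([0.17846225, 0.51982949, 0.25222827]), 'orientation': array([-5.17174716e-01, -3.09814825e+00,  3.07868408e-03]), 'wrist_force': array([ 1.08975624, -0.09658914, -0.08036707]), 'wrist_torque': array([ 0.00191738, -0.02664316, -0.01180379]), 'width': 0.08576205064240389}
```

View pics/top0.png

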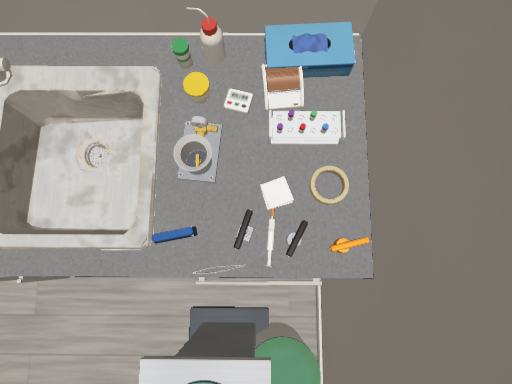

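View pics/side0.png

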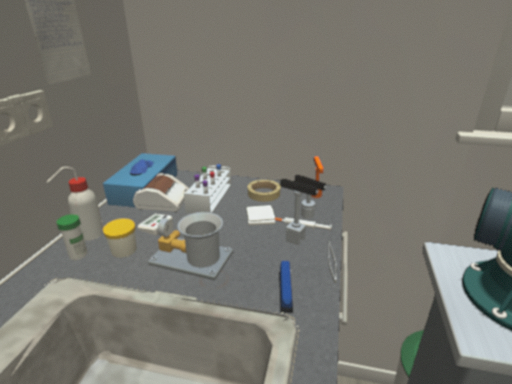

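The top view shows black handles at (243,229) and (297,238), the orange decoy at (350,244), and the valve tube at (193,153) with its gauge toward (199,121). The side view shows the nearer key's rectangular foot at (296,232). I'll measure next, with enlarged crops.

```bash
cat >> h.py <<'E'
def blob(w,img,box,zmin,zmax,dark=None):
    u0,v0,u1,v1=box; m=np.zeros(w.shape[:2],bool); m[v0:v1,u0:u1]=1
    m&=(w[...,2]>zmin)&(w[...,2]<zmax)
    if dark: m&=img.max(-1)<dark
    return m
def rect(w,m):
    p=w[m]; r=cv2.minAreaRect(p[:,:2].astype(np.float32)); b=cv2.boxPoints(r)
    e=[b[1]-b[0],b[2]-b[1]]; l=max(e,key=np.linalg.norm)
    return np.round([*r[0],*sorted(r[1]),np.arctan(l[1]/l[0])],4),m.sum(),np.round(np.nanpercentile(p[:,2],[5,50,95]),4)
E
python3 - <<'E'
from h import *
c=dict(np.load("top0.npz")); w=cloud(c); im=c["img"]
for n,b in dict(A=(230,205,256,253),B=(283,215,312,260),dec=(328,230,375,256)).items():
    print(n,rect(w,blob(w,im,b,.06,.2)))
b=(165,105,230,190)
print("rim",rect(w,blob(w,im,b,.092,.12)))
m=blob(w,im,b,.09,.12); p=w[m]
vv,uu=np.nonzero(m); print(uu.min(),uu.max(),vv.min(),vv.max())
m=blob(w,im,b,.006,.018); print("plate",rect(w,m))
m=blob(w,im,(185,112,225,136),.03,.2); print("gauge",rect(w,m))
print(w[160,192:200,:].round(3))
a=cv2.resize(im[100:270,165:335],(600,600),interpolation=cv2.INTER_CUBIC); cv2.imwrite("pics/c1.png",a)
s=dict(np.load("side0.npz"))["img"]
cv2.imwrite("pics/c2.png",cv2.resize(s[140:300,140:350],(788,600),interpolation=cv2.INTER_CUBIC))
E
```

```text
A (array([ 0.4543, -0.0945,  0.0159,  0.0928, -0.3282]), np.int64(286), array([0.1483, 0.1548, 0.1578]))
B (array([ 0.4382, -0.2148,  0.015 ,  0.0921, -0.4819]), np.int64(267), array([0.1001, 0.11  , 0.113 ]))
dec (array([ 0.4251, -0.3351,  0.0157,  0.0924, -1.3483]), np.int64(255), array([0.1051, 0.1101, 0.1129]))
rim (array([ 0.6586,  0.021 ,  0.0916,  0.1332, -0.5593]), np.int64(482), array([0.0925, 0.0979, 0.102 ]))
173 211 116 170
plate (array([ 0.6783,  0.0197,  0.1338,  0.248 , -0.2436]), np.int64(1112), array([0.0093, 0.0128, 0.0161]))
gauge (array([ 0.7098,  0.0138,  0.0609,  0.0625, -0.1319]), np.int64(338), array([0.0348, 0.0631, 0.0995]))
[[0.644 0.047 0.014]
 [0.644 0.044 0.014]
 [0.643 0.042 0.015]
 [0.643 0.038 0.019]
 [0.639 0.033 0.034]
 [0.64  0.032 0.028]
 [0.64  0.029 0.031]
 [0.642 0.027 0.022]]
```

View pics/c1.png

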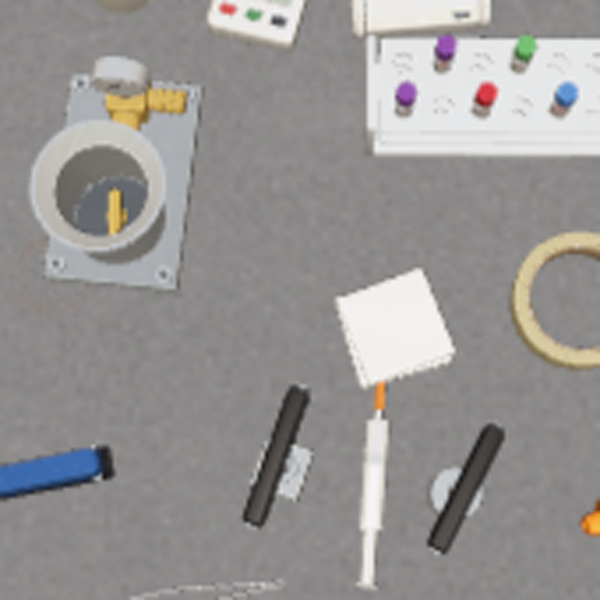

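View pics/c2.png

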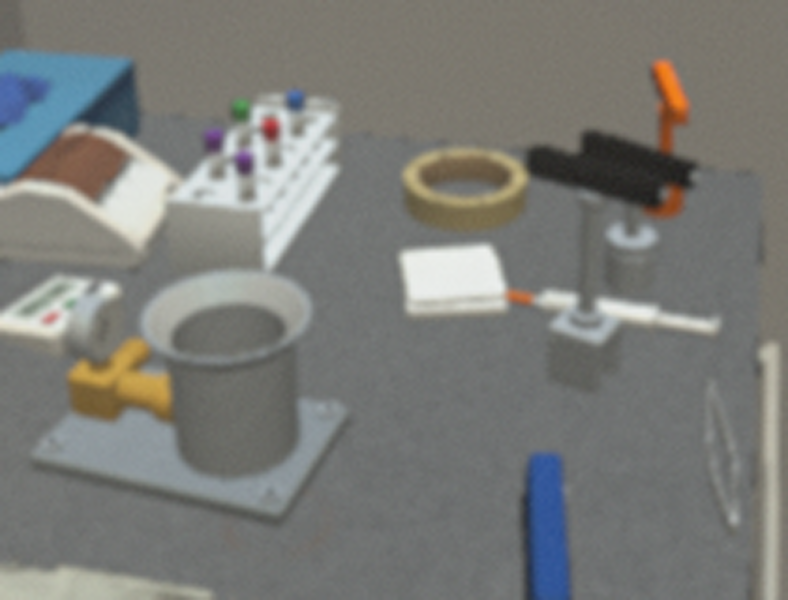

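A has the forked foot: its handle top is about 0.155 m high and the foot is rectangular. B is the shorter socket key. Next I refine the valve axis and the bar angle, then grasp A.

```bash
cat >> h.py <<'E'
from scipy.spatial.transform import Rotation as R
from scipy.optimize import least_squares
def ori(yaw): return (R.from_euler("z",yaw)*R.from_euler("x",np.pi)).as_rotvec()
def onplane(c,uv,z):
    P=np.array(c["pose"]); uv=np.atleast_2d(uv).astype(float)
    d=np.c_[(uv[:,0]-c["cx"])/c["fx"],-(uv[:,1]-c["cy"])/c["fy"],-np.ones(len(uv))]@P[:3,:3].T
    return (P[:3,3]+d*((z-P[2,3])/d[:,2])[:,None])[:,:2]
def circ(p): return least_squares(lambda q:np.hypot(p[:,0]-q[0],p[:,1]-q[1])-q[2],[*p.mean(0),.04],loss="soft_l1",f_scale=.002).x
E
python3 - <<'E'
from h import *
c=dict(np.load("top0.npz")); w=cloud(c); im=c["img"]
for n,b,z in (("A",(230,205,256,253),.145),("B",(283,215,312,260),.1)):
    m=blob(w,im,b,.06,.2,90); vv,uu=np.nonzero(m); p=onplane(c,np.c_[uu,vv],z+.007)
    print(n,cv2.minAreaRect(p.astype(np.float32)),m.sum(), p.mean(0))
m=blob(w,im,(165,128,222,185),.094,.108); print("rim",circ(w[m][:,:2]),m.sum())
corn=np.array([[70,78],[200,88],[177,290],[46,277]])/600*170+[165,100]; q=onplane(c,corn,.012);print("plate",q.round(4),q.mean(0))
for a,b in((2,1),(3,0)): d=q[b]-q[a]; print("yaw",np.arctan2(d[1],d[0]))
hsv=cv2.cvtColor(im,cv2.COLOR_BGR2HSV)
mm=(hsv[...,1]>120)&(hsv[...,2]>110); mm[:150]=0; mm[170:]=0; mm[:,:188]=0; mm[:,205:]=0
vv,uu=np.nonzero(mm); p=onplane(c,np.c_[uu,vv],.031)
print("bar",mm.sum(),uu.min(),uu.max(),vv.min(),vv.max(),p.mean(0)); print(cv2.fitLine(p.astype(np.float32),cv2.DIST_HUBER,0,.01,.01).ravel())
for y in range(150,170): print("".join(".#"[int(mm[y,x])] for x in range(186,208)))
E
```

```text
A ((0.45413738489151, -0.09405559301376343), (0.01471061073243618, 0.08816936612129211), 70.87791442871094) 245 [ 0.45490893 -0.09411195]
B ((0.43778830766677856, -0.2150139957666397), (0.014215764589607716, 0.08794578164815903), 62.66969680786133) 247 [ 0.4376146  -0.21503187]
rim [0.6405166  0.03134892 0.04208154] 386
plate [[ 0.7492  0.0705]
 [ 0.7416 -0.0287]
 [ 0.5851 -0.0151]
 [ 0.5944  0.0821]] [0.66757446 0.02717862]
yaw -0.08628291909359259
yaw -0.07501502864979918
bar 43 196 200 154 165 [0.64014033 0.03011882]
[0.9975769  0.06957298 0.6375306  0.03047533]
......................
......................
......................
......................
..........###.........
..........###.........
..........###.........
..........###.........
..........###.........
..........####........
..........#####.......
..........#####.......
..........####........
..........####........
..........###.........
..........###.........
......................
......................
......................
......................
```

```bash
python3 - <<'E'
from h import *
y=-.332; x0,y0=.4543,-.0943
robot.set_gripper(.06)
robot.move_ptp([x0,y0,.25],ori(y))
print(robot.get_obs()["joint_positions"])
robot.line_to([x0,y0,.149],.12,stop_force=8)
robot.set_gripper(0.0)
o=robot.get_obs(); print(o["time_s"],o["width"],o["tcp_pos"],o["wrist_force"])
print([None if (q:=robot.solve_ik([.6404,.031,z],ori(a))) is None else q.round(2) for z in(.29,.16) for a in(.04,1.1,1.4)])
robot.line_to([x0,y0,.285],.12)
o=robot.get_obs(); print(o["time_s"],o["width"],o["tcp_pos"],o["wrist_force"],o["wrist_torque"])
c=vision.capture("side"); cv2.imwrite("pics/s1.png",c["img"])
E
```

```text
[-3.25766403e-01 -1.05313026e-01  1.56819489e+00  2.74423201e-04
  1.67866698e+00  1.57571284e+00]
4.3417 0.013097275853440879 [ 0.45472869 -0.09438506  0.14969002] [-0.18627534 -0.31227184  2.37639858]
[array([-0.04,  0.29,  1.06, -0.  ,  1.79,  1.49]), array([-0.04,  0.29,  1.06, -0.  ,  1.79,  0.43]), array([-0.04,  0.29,  1.06, -0.  ,  1.79,  0.13]), array([-0.04,  0.32,  1.28, -0.  ,  1.54,  1.49]), array([-0.04,  0.32,  1.28, -0.  ,  1.54,  0.43]), array([-0.04,  0.32,  1.28, -0.  ,  1.54,  0.13])]
5.625 0.013121069468698045 [ 0.45390249 -0.09417392  0.28386483] [-0.04156096  0.19511991 -1.64698814] [ 0.04302793 -0.02075956 -0.02075782]
```

View pics/s1.png

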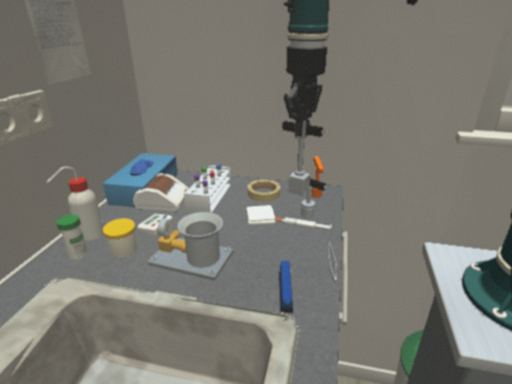

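The key hangs upright in the grip, with its shaft running (301,135) to (299,178). Moving over the tube.

```bash
python3 - <<'E'
from h import *
V=[.6404,.031]
robot.line_to([*V,.285],.12,orientation=ori(.04))
robot.line_to([*V,.262],.08)
o=robot.get_obs(); print(o["time_s"],o["width"],o["tcp_pos"],o["joint_positions"])
c=vision.capture("side"); t=vision.capture("top")
a=cv2.resize(c["img"][100:290,130:290],(500,594),interpolation=cv2.INTER_CUBIC)
b=cv2.resize(t["img"][90:200,150:206],(300,594),interpolation=cv2.INTER_CUBIC)
cv2.imwrite("pics/s2.png",np.hstack([a,b]))
w=cloud(c)
for z0 in np.arange(.105,.24,.015):
    m=(abs(w[...,2]-z0)<.006)&(np.hypot(w[...,0]-V[0],w[...,1]-V[1])<.035); 
    if m.sum(): print(round(z0,3),m.sum(),w[m].min(0).round(4),w[m].max(0).round(4))
E
```

```text
8.125 0.012980233697364533 [0.63984863 0.03093157 0.26046727] [-4.01505445e-02  2.92433249e-01  1.11735247e+00 -3.34503306e-05
  1.73453804e+00  1.49075062e+00]
0.105 2 [0.6292 0.0466 0.1106] [0.6481 0.0477 0.1109]
0.12 114 [0.6226 0.0142 0.1142] [0.6581 0.0503 0.126 ]
0.135 109 [0.6223 0.0138 0.1291] [0.6589 0.0508 0.141 ]
0.15 169 [0.6227 0.0158 0.1442] [0.659  0.051  0.1553]
0.165 54 [0.6304 0.0247 0.1594] [0.6519 0.0428 0.1707]
0.18 31 [0.6352 0.0288 0.1751] [0.6474 0.0385 0.1849]
0.195 33 [0.6359 0.031  0.1897] [0.6458 0.0383 0.2009]
0.21 35 [0.6353 0.0295 0.2042] [0.6466 0.0387 0.2158]
0.225 38 [0.6355 0.0298 0.2199] [0.6469 0.0394 0.2308]
0.24 41 [0.6304 0.0239 0.2341] [0.6513 0.0494 0.246 ]
```

View pics/s2.png

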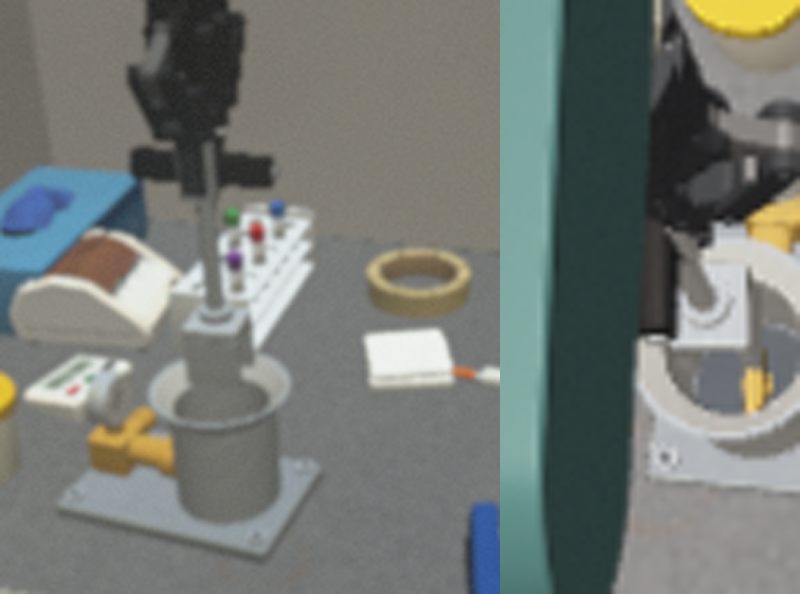

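The key is upright, with its foot over the tube mouth and its axis within about 2 mm. Lowering now.

```bash
python3 - <<'E'
from h import *
V=[.6404,.031]
r=robot.line_to([*V,.19],.08,stop_force=8)
o=robot.get_obs(); print(r,o["time_s"],o["tcp_pos"],o["wrist_force"],o["wrist_torque"])
if not r:
    r=robot.line_to([*V,.157],.03,stop_force=8)
    o=robot.get_obs(); print(r,o["time_s"],o["tcp_pos"],o["wrist_force"],o["wrist_torque"],o["width"])
E
```

```text
False 9.275 [0.64085437 0.0309896  0.19093322] [ 0.38351854 -0.13463118 -0.86473712] [-0.01528241  0.00459858  0.03795742]
True 10.1417 [0.64006144 0.03102494 0.16172392] [-0.71603376 -0.60580954  5.18945838] [0.0574177  0.08934825 0.01804305] 0.013333154113443145
```

It seated at the predicted height: 0.1617, which is the grasp height plus 12 mm. Turning anticlockwise in steps while watching the torque.

```bash
python3 - <<'E'
from h import *
V=[.6404,.031]; a=.04
while a<1.35:
    a+=.1
    robot.line_to([*V,.1622],.05,orientation=ori(a))
    o=robot.get_obs(); Rm=R.from_rotvec(o["orientation"]).as_matrix()
    print(round(a,2),round(o["time_s"],2),"yaw",np.arctan2(Rm[1,0],Rm[0,0]).round(3),o["wrist_force"].round(1),o["wrist_torque"].round(3),o["tcp_pos"].round(4))
    if abs(o["wrist_torque"][2])>.6 or o["time_s"]>32: break
E
```

```text
0.14 10.39 yaw 0.138 [ 0.3  0.5 -0.2] [-0.033  0.046 -0.008] [0.6402 0.031  0.1618]
0.24 10.64 yaw 0.236 [ 0.2 -0.7 -0.7] [-0.012 -0.011  0.012] [0.6403 0.031  0.1618]
0.34 10.89 yaw 0.336 [-0.1  0.  -1. ] [ 0.008 -0.083 -0.058] [0.6403 0.031  0.1618]
0.44 11.14 yaw 0.435 [ 0.9 -0.7 -1.3] [-0.165 -0.082 -0.026] [0.6403 0.0308 0.1618]
0.54 11.39 yaw 0.535 [ 1.3 -0.8 -2.3] [-0.306 -0.086 -0.019] [0.6404 0.0308 0.1619]
0.64 11.64 yaw 0.635 [ 1.7 -2.1 -1.9] [-0.362 -0.1    0.026] [0.6404 0.0309 0.162 ]
0.74 11.89 yaw 0.735 [ 0.8 -0.8 -1.7] [-0.393 -0.167 -0.044] [0.6405 0.0309 0.1622]
0.84 12.14 yaw 0.835 [ 0.7 -0.3 -1.7] [-0.418 -0.238 -0.021] [0.6405 0.0309 0.1623]
0.94 12.39 yaw 0.935 [ 0.4 -1.3 -1.6] [-0.503 -0.256 -0.074] [0.6405 0.031  0.1623]
1.04 12.64 yaw 1.035 [ 0.8 -0.9 -1.4] [-0.441 -0.301 -0.084] [0.6406 0.031  0.1624]
1.14 12.89 yaw 1.135 [ 1.5 -2.7 -2.2] [-0.455 -0.349  0.022] [0.6406 0.031  0.1624]
1.24 13.14 yaw 1.233 [ 2.5 -1.3 -1.3] [-0.48  -0.336 -0.916] [0.6405 0.0309 0.1624]
```

The torque jumped to 0.92 N·m at 1.24 rad, so the valve is at its stop (expected at about 1.1–1.2). I'll relax the wind-up, set the key down and release it.

```bash
python3 - <<'E'
from h import *
V=[.6404,.031]
def st(s):
    o=robot.get_obs(); print(s,round(o["time_s"],2),o["wrist_force"].round(1),o["wrist_torque"].round(3),o["tcp_pos"].round(4),round(o["width"],4)); return o
for a in (1.3,1.26,1.22,1.19):
    robot.line_to([*V,.1622],.05,orientation=ori(a)); o=st(a)
    if a>1.25 and abs(o["wrist_torque"][2])>2: continue
print(robot.line_to([*V,.157],.02,stop_force=4)); st("down")
robot.set_gripper(.045); robot.wait(.2); st("open")
robot.line_to([*V,.27],.1,stop_force=6); st("up")
robot.move_ptp([.45,.15,.3],ori(1.19)); robot.wait(.3); st("away")
t=vision.capture("top"); c=vision.capture("side")
a=cv2.resize(c["img"][110:290,130:330],(500,450),interpolation=cv2.INTER_CUBIC)
b=cv2.resize(t["img"][90:200,150:220],(286,450),interpolation=cv2.INTER_CUBIC)
cv2.imwrite("pics/s3.png",np.hstack([a,b]))
w=cloud(t); m=blob(w,t["img"],(140,110,250,200),.135,.2); print(rect(w,m))
m=blob(w,t["img"],(283,215,312,260),.06,.2); print("B",rect(w,m) if m.any() else None)
E
```

```text
1.3 13.39 [ 0.8 -1.1 -0.6] [-0.301 -0.251 -1.524] [0.6404 0.0309 0.1624] 0.0128
1.26 13.64 [ 2.2 -0.8 -1.4] [-0.397 -0.372 -1.222] [0.6405 0.0309 0.1624] 0.0129
1.22 13.89 [ 1.3 -2.1 -1.6] [-0.517 -0.388 -0.795] [0.6406 0.0309 0.1624] 0.0124
1.19 14.14 [ 0.8 -1.6 -0.7] [-0.719 -0.41  -0.361] [0.6405 0.0309 0.1624] 0.0128
True
down 14.35 [ 0.5 -0.8  2.7] [-0.218  0.076 -0.392] [0.6408 0.0304 0.1621] 0.0132
open 14.96 [ 0.1 -0.1  0.7] [ 0.014 -0.002 -0.023] [0.6409 0.0296 0.1609] 0.045
up 16.2 [-0.3  0.4  0. ] [ 0.02  -0.017 -0.003] [0.6401 0.031  0.2688] 0.0452
away 17.41 [0.  0.1 0. ] [ 0.025 -0.02   0.02 ] [0.4508 0.1495 0.2994] 0.045
(array([0.6395, 0.0303, 0.0154, 0.0922, 1.1263]), np.int64(289), array([0.1553, 0.1668, 0.1695]))
B (array([ 0.4382, -0.2148,  0.0153,  0.0923, -0.4811]), np.int64(266), array([0.1001, 0.1102, 0.1128]))
```

View pics/s3.png

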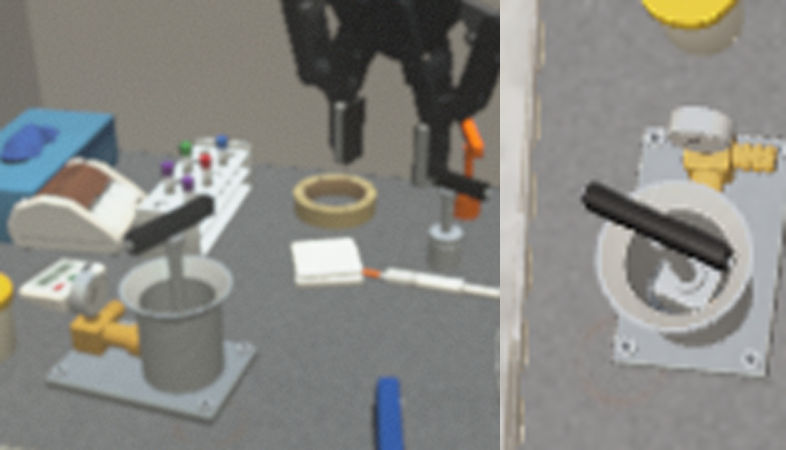

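```bash
python3 -c "
from h import *
print(robot.job_done())"
```

```text
the job is handed in; nothing more can be done
None
```

The oxygen valve is open as far as it goes, and I handed the job in about 17.5 s into the 51 s allowed. The forked key is left standing upright on the valve.

- **Seating:** I lowered the fork over the crossbar until it touched the tube's floor, at the height I expected (12 mm above where I gripped it on the worktop).
- **Turning:** I turned the key anticlockwise until the torque jumped from about 0.1 to 0.9 N·m, and then to 1.5 N·m as I pressed on. I read that as the stop. I then eased off the twist, let go and backed away.
- **Final pictures:** The handle is centred on the tube axis to about 1 mm, and its top is at 0.167 m, which matches a seated key. It is turned about 1.21 rad from the valve's axis. Allowing for the calculated play of 0.34 rad, the crossbar should be at about 0.87 rad, fully open. I inferred that angle because the key hides the crossbar.
- **Other key:** The socket key stands where it was, within 0.1 mm.

No check failed or disagreed. The wrist force stayed within a few newtons in every reading I took.

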